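Stir the potatoes and hang up the spurtle

ROBOT

A 6-joint arm with a two-finger parallel gripper is mounted at the origin on the work surface. World frame = base frame: x ahead of the robot, y to its left, z up, the work surface at z = 0. Lengths are in mm, angles in degrees, forces in N, time in s.
With the tool pointing down it reaches from about 275 to 875 mm from the base axis. Payload 12.5 kg.
Tool frame: the origin (TCP) lies at the very end of the fingers, on their centre line; the grasp point (between the pads) lies 19 mm behind it (arm.tcp_to_grasp is the distance from the TCP to the grasp point, in mm); z points along the fingers, y is the direction in which the jaws open and shut (so a half turn about z gives the same grasp; the last joint's range is limited). The gripper opens to 85 mm and grips with 20 to 120 N. Pads are 22 mm wide; open, the fingers measure 114 mm over their backs; the gripper's body (76 mm by 85 mm) begins 54 mm behind the grasp point. The pads swing forward as they close: fully open they stand 13 mm farther back than shut.
Start: joints at [-77.785, 20.094, 94.641, -0, 65.266, -4.847], TCP at [161.399, -525.771, 231.29] pointing down, gripper open.
Joint ranges: [-157.81, 157.81], [-45, 120.19], [0.68, 151.7], [-89.99, 269.99], [4.06, 180], [-164.3, 164.3]. Speed limits (degrees/s): [127.2, 127.2, 159.86, 180, 180, 180].

INTERFACE

Orientations are given as a 3x3 rotation matrix whose columns are the frame's x, y, z axes.
In Python, from rig import arm gives the robot as it stands.
- The arm moves only by the tool carry_out, never from a script. Its argument "plan" is a list of rows, each a list of 7 numbers: the shift along the world's x, y, z normalised to -1 to 1, where 1 is 0.03 m, then the turn, a rotation vector about the world's x, y, z normalised to -1 to 1, where 1 is 0.08 rad, then the opening, from -1 (shut) to 1 (fully open). In form: [[x, y, z, wx, wy, wz, hand], ...]. A call has 1 to 8 rows; each row shifts and turns the pose as measured when the row begins; what a row does not reach is not made up. A row lasts 1/10 s, in which the tool goes at most 50 mm and 8.59 degrees, less where a joint would pass 70% of its speed; a pose out of reach is approached as far as the arm can. A call with a number of a shift or a turn outside -1 to 1 is refused whole. A call with a gripper value outside its range is refused whole. The fingers move at their own pace and stop on an object; "force" is the grip in N (left out, the last holds). Time passes only in rows, so rows that do not move let the fingers close. It gives the time, the measured TCP pose, the force and the opening at its end, in the units of the state.
- arm.get_obs(): the state, without advancing time (a new reading comes with each control period).
- arm.read_camera(name): name is "scene" or "top"; returns (picture, depth): 480x640x3 uint8, red, green, blue; 480x640 float32, mm along the optical axis (not along the pixel's ray), 0 where there is no reading.
- arm.camera_params(name): a dict with "intrinsics" (3x3 intrinsics, pixels), "extrinsics" (4x4, takes a point from camera to world coordinates). Camera axes: x right, y down, z forward; pixel columns grow to the right and rows downward; lengths in mm; the calibration is good to about 2 mm. A picture is of the moment at which its call begins. camera_params takes no time and is no camera call.
- arm.job_done(): hands the job in, once; it reports no verdict.
Trained networks look in the newest picture that a camera, given by its name, has taken for a name from the list of things; names that differ only in an ending like _2 or _b are one class to them, and where a whole thing is asked for, a point or a joint stands for the part that bears it (a point fixed in the world has none). Each returns a list of dicts, best first, with "p" (0 to 1); they miss things now and then, are a little off and sometimes report something else, mostly with a low value. They report only what shows in the picture. A call takes as long as a camera call. They do not tell look-alikes from the thing itself.
- arm.cut_out(camera, thing): "region" (480x640 bool, what is visible of it) and "rect" ([left, top, width, height] in pixels, round what is visible of it).
- arm.tip_of(camera, thing): "centre" ([column, row] in pixels: a listed point, or the origin of a listed thing).
The state is a dict: "time": time; "q": joint angles; "qd": joint speeds; "joint_torque": joint torques, N m; "position": TCP position; "tool_rot": TCP orientation; "contact_force": force on the tool from outside, world axes, zero at the start; "torque": the same for the moment, N m; "gripper_width": opening from 0.0 (shut) to 1.0 (fully open).
Only numpy, scipy, OpenCV 4.12 (cv2) and the standard library are available. Lean on these libraries where they do the work, as an engineer would, in place of code of your own. Each camera call takes 0.05 s, during which the arm holds its last target. There are 200 camera calls.

TASK

Draw the spurtle (the plain round stirring stick with the thick turned handle) straight up out of its hole in the utensil block and stir the potatoes in the pan with it until every one of them has shifted clearly from its place, at least half a potato's width. Then hang the spurtle upright by the shoulder of its handle in the empty fork of the drip rail, seated behind the fork's turned-up lips. Keep all the potatoes in the pan and the fingers off them, and leave the other utensils and everything else standing or hanging where it is.

Things in the scene. Friction and masses are not known exactly. Their poses are not given: they have to be found in the camera images.
- spurtle: stirring stick of pale wood, 200 mm long: a straight round shaft 16 mm thick and 135 mm long and, on top of it, a straight round handle 28 mm thick and 65 mm long with a flat shoulder beneath and two thin dark rings. About 60 g. It stands upright, foot down, with 68 mm of the shaft in one of the block's three holes. Origin: centre of the foot; z runs up the stick to the handle's end
- spurtle_shoulder (a point): centre of the flat shoulder under the spurtle's handle, 135 mm above its foot
- block: wooden utensil block, 76 x 200 mm and 80 mm high, fixed. Three round holes 20 mm wide and 68 mm deep (floor 12 mm above the worktop) in a row along its y axis at y = -62, 0 and +62 mm; the spurtle, a wooden spoon and a whisk stand in them in any order. Origin: centre of the underside
- spoon: wooden spoon standing bowl up in a hole of the block, shaft 17 mm, bowl 40 mm wide, top 188 mm above its foot. Origin: centre of its foot, 12 mm above the worktop; z up
- whisk: steel balloon whisk standing wires up in a hole of the block, handle 17 mm, balloon 41 mm wide, top 192 mm above its foot. Origin: centre of its foot; z up
- pan: steel pan, fixed, on the 6 mm thick dark glass hob: 206 mm over the rim, 55 mm high, inner floor 6 mm above its underside and flat to about 84 mm from the middle; black straight handle toward its own -x, reaching 255 mm from the middle at about 58 mm above its underside. Origin: centre of the underside, 6 mm above the worktop
- potato0: small whole potato, squat and round, 34 mm across and 28 mm high, about 20 g, loose in the pan. Origin: centre of the face it stands on at the start
- potato1: small whole potato, squat and round, 34 mm across and 28 mm high, about 20 g, loose in the pan. Origin: centre of the face it stands on at the start
- potato2: small whole potato, squat and round, 34 mm across and 28 mm high, about 20 g, loose in the pan. Origin: centre of the face it stands on at the start
- potato3: small whole potato, squat and round, 34 mm across and 28 mm high, about 20 g, loose in the pan. Origin: centre of the face it stands on at the start
- potato4: small whole potato, squat and round, 34 mm across and 28 mm high, about 20 g, loose in the pan. Origin: centre of the face it stands on at the start
- rail: steel drip rail, fixed: tray 95 x 220 mm, 12 mm high, with a 10 mm bar along its y axis on two posts at its back (x = +36 mm, y = -104 and +104 mm), 157 mm high. Three forks sit on the bar at y = -62, 0 and +62 mm and point to the rail's -x; a skimmer and a masher hang in two of them. Origin: centre of the tray's underside
- fork_free: the empty fork: level steel plate 44 mm wide, top 155 mm above the worktop, with a 20 mm notch open to its own -x. Origin: the seat, where the stick's axis belongs, on the top; a V stops the shaft just behind it. The notch is straight from x = -29 mm and flares out to x = -37 mm; lips on both prongs stand 4 mm high at x = -25 to -29 mm: come in 5 mm or more above the plate, set down behind them
- skimmer: skimmer (steel shaft 12 mm, round plate 45 mm wide at the bottom) hanging in another fork by the shoulder of its wooden handle, 26 mm thick and 62 mm high. Origin: centre of the shoulder, on the fork's top; z up
- masher: masher (steel shaft 12 mm, plate 44 mm square at the bottom) hanging in the third fork in the same way; handle 26 mm thick and 62 mm high. Origin: centre of the shoulder, on the fork's top; z up
- oil: green glass oil bottle, loose, 62 mm thick, 225 mm high. Origin: centre of the underside
- mill: dark wooden pepper mill, loose, 54 mm thick, 185 mm high. Origin: centre of the underside
- jar: white ceramic jar with steel lid, loose, 70 mm thick, 150 mm high. Origin: centre of the underside
- can: food can with paper label, loose, 72 mm thick, 105 mm high. Origin: centre of the underside
Mind the look-alikes: they are no part of the job. What is shaped like the potato1 but grey or turquoise is not meant.

How it is judged:
By the outcome, as a careful person would: the job done as asked, in the order asked, and still so for the second after the job is handed in, with the robot touching nothing.
It also fails if it takes over 61 s, if anything falls off the work surface, if the arm or the gripper's body presses on something with over 40 N, if the wrist force passes 120 N, or if a joint passes its speed limit or range.

## Working session

There is one attempt and no reset: what is moved stays moved. The work goes in short steps, Python scripts to look and compute and a tool call to move; the robot and the scene stay as the last step left them, time stands still between calls to the robot, and variables do not carry over. Pictures are saved under pics/ and viewed, about 8 in all and at most 12, crops included, and the job is handed in when it is done.

Besides the shell and the picture viewer there is one more tool, called after ">>>" by a JSON object that holds its "method" and its "body". carry_out: Moves the arm, as the interface text tells. Scaled input: -1 to 1 covers 0.03 m each way for a shift and 0.08 rad each way for a turn. Its arguments: {"type":"object","properties":{"plan":{"type":"array","items":{"type":"array","items":{"type":"number","minimum":-1,"maximum":1}}},"force":{"type":"number"}},"required":["plan"]}

```bash
ls; mkdir -p pics
cat > h.py <<'E'
import numpy as np, cv2
from rig import arm
def world(cam,u,v,d):
    p=arm.camera_params(cam);K=np.array(p['intrinsics']);T=np.array(p['extrinsics'])
    u,v,d=map(np.asarray,(u,v,d))
    P=np.stack([(u-K[0,2])/K[0,0]*d,(v-K[1,2])/K[1,1]*d,d],-1)
    return P@T[:3,:3].T+T[:3,3]
def cloud(cam,D):
    v,u=np.mgrid[:480,:640]; return world(cam,u,v,D)
def save(n,img): cv2.imwrite('pics/'+n+'.png',img[...,::-1])
E
python3 - <<'E'
from h import *
o=arm.get_obs();print(o['time'],o['position'],o['gripper_width'],o['tool_rot'])
for c in('scene','top'):
    I,D=arm.read_camera(c);save(c+'0',I);np.save(c+'0.npy',D)
    P=cloud(c,D)
    print(c,np.array(arm.camera_params(c)['extrinsics']).round(2).tolist())
    for t in ['spurtle','block','spoon','whisk','pan','potato0','rail','fork_free','skimmer','masher','oil','mill','jar','can']:
        for r in arm.cut_out(c,t)[:7]:
            if r['p']<.3: continue
            m=r['region']&(D>0);q=P[m]
            print(t,round(r['p'],2),r['rect'],'med',np.median(q,0).round(),'hi',np.percentile(q,98,axis=0).round(),'lo',np.percentile(q,2,axis=0).round())
E
```

```text
pics
0.0 [ 161.34881814 -525.45722848  230.74360823] 1.0000579692074931 [[ 9.55977987e-01  2.93438253e-01 -2.82706566e-04]
 [ 2.93438381e-01 -9.55977279e-01  1.16548581e-03]
 [ 7.17370674e-05 -1.19713574e-03 -9.99999281e-01]]
scene [[0.46, 0.56, -0.68, 1189.42], [0.89, -0.3, 0.35, -331.55], [-0.01, -0.77, -0.64, 694.81], [0.0, 0.0, 0.0, 1.0]]
spurtle 0.95 [170.4, 237.1, 31.0, 66.8] med [ 582. -259.  173.] hi [ 588. -245.  213.] lo [ 545. -271.   78.]
block 0.63 [96.0, 281.5, 133.1, 88.3] med [ 592. -328.   73.] hi [ 616. -227.   82.] lo [ 527. -419.    6.]
spoon 0.58 [133.9, 252.1, 30.3, 60.0] med [ 569. -320.  162.] hi [ 573. -304.  198.] lo [ 562. -336.   80.]
pan 0.97 [251.4, 218.6, 146.9, 110.6] med [600.  10.  28.] hi [722. 107.  65.] lo [425. -86.  11.]
pan 0.37 [445.2, 148.0, 38.7, 22.9] med [518. 375. 155.] hi [551. 403. 158.] lo [469. 348. 147.]
potato0 0.84 [481.0, 327.3, 17.3, 14.8] med [843. 181.  24.] hi [855. 194.  29.] lo [829. 172.   9.]
potato0 0.8 [352.9, 281.0, 20.8, 14.8] med [652.  43.  35.] hi [661.  59.  41.] lo [636.  32.  22.]
potato0 0.71 [340.1, 295.0, 17.2
[... 2857 characters left out ...]
0.67 [190.0, 162.0, 41.1, 43.0] med [735. 278. 143.] hi [767. 311. 227.] lo [717. 257.  14.]
oil 0.66 [418.5, 236.2, 22.7, 19.4] med [ 571. -256.  198.] hi [ 587. -246.  215.] lo [ 561. -292.   74.]
mill 0.9 [392.5, 177.4, 27.9, 35.8] med [ 713. -211.  151.] hi [ 746. -192.  186.] lo [ 700. -241.    3.]
jar 0.68 [394.9, 324.4, 39.1, 33.5] med [ 350. -219.  148.] hi [ 383. -195.  154.] lo [ 316. -256.    1.]
jar 0.5 [218.2, 331.5, 37.4, 30.5] med [342. 207. 104.] hi [374. 243. 109.] lo [312. 180.  25.]
can 0.75 [219.6, 331.4, 37.0, 28.2] med [343. 207. 104.] hi [374. 244. 109.] lo [312. 180.  20.]
can 0.59 [298.4, 239.3, 10.1, 20.0] med [593.  50.  36.] hi [607.  64.  43.] lo [580.  35.  26.]
```

Run:
```python
from h import *
a=cv2.imread('pics/scene0.png')
cv2.imwrite('pics/v1.png',np.vstack([cv2.resize(a[200:380,80:400],(800,450)),]))
P=cloud('scene',np.load('scene0.npy'));Q=cloud('top',np.load('top0.npy'))
A=np.vstack([P.reshape(-1,3),Q.reshape(-1,3)])
b=cv2.imread('pics/scene0.png')[130:270,380:520]; t=cv2.imread('pics/top0.png')
cv2.imwrite('pics/v2.png',np.hstack([cv2.resize(b,(400,400)),cv2.resize(t[220:320,130:230],(400,400))]))
# spurtle top disc
for n,X in (('s',P.reshape(-1,3)),('t',Q.reshape(-1,3))):
    m=X[(abs(X[:,0]-573)<30)&(abs(X[:,1]+258)<30)&(X[:,2]>206)];print(n,'spurtle',len(m),m.min(0).round(1),m.max(0).round(1),m.mean(0).round(1))
    m=X[(X[:,0]>450)&(X[:,0]<620)&(X[:,1]>195)&(X[:,1]<450)&(X[:,2]>214)];
    for lo,hi in((220,270),(275,330)):
        k=m[(m[:,1]>lo)&(m[:,1]<hi)];print('handles',len(k),k.min(0).round(1),k.max(0).round(1),k.mean(0).round(1))
    k=X[(X[:,0]>450)&(X[:,0]<620)&(X[:,1]>335)&(X[:,1]<450)&(X[:,2]>148)&(X[:,2]<165)]
    print('fork',len(k),k.min(0).round(),k.max(0).round())
    k=X[(abs(X[:,0]-570)<80)&(X[:,1]>-440)&(X[:,1]<-200)&(abs(X[:,2]-80)<3)].astype(np.float32)
    print('block',cv2.minAreaRect(k[:,:2]))
    k=X[(abs(X[:,0]-620)<130)&(abs(X[:,1]-5)<130)&(X[:,2]>56)&(X[:,2]<64)].astype(np.float32)
    print('rim',cv2.minEnclosingCircle(k[:,:2]),cv2.fitEllipse(k[:,:2]))
```

```text
s spurtle 197 [ 561.  -272.1  206.3] [ 588.2 -244.8  214.7] [ 577.  -258.9  211.4]
handles 75 [519.8 236.1 214.2] [545.9 260.3 219.3] [534.1 247.3 216.9]
handles 68 [497.3 294.5 214.1] [523.  317.9 219.2] [512.5 305.1 216.9]
fork 517 [457. 335. 148.] [569. 429. 159.]Traceback (most recent call last):
  File "<stdin>", line 17, in <module>
cv2.error: OpenCV(4.12.0) /io/opencv/modules/imgproc/src/convhull.cpp:143: error: (-215:Assertion failed) total >= 0 && (depth == CV_32F || depth == CV_32S) in function 'convexHull'
```

View pics/scene0.png

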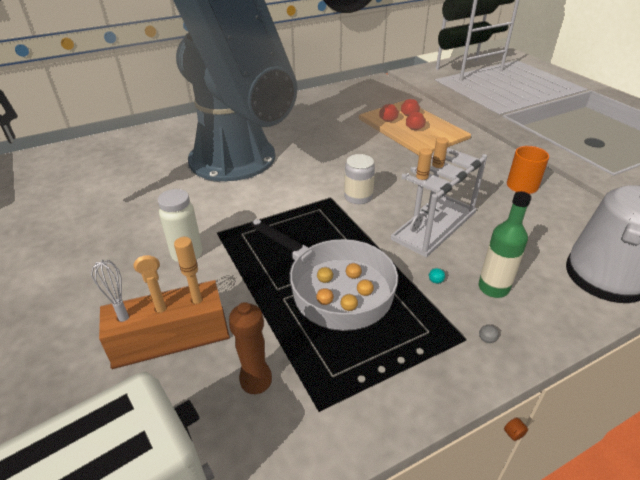

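View pics/v2.png

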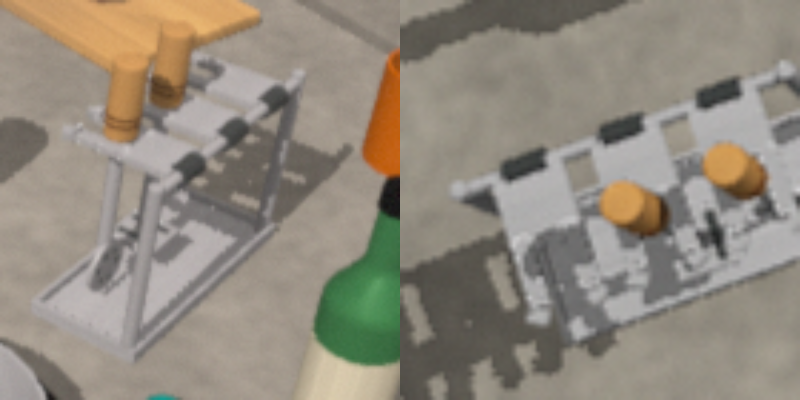

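Scene picture: the spurtle's handle is at pixel (187,262), next to the spoon (150,280). Five orange potatoes lie in the pan. The free fork is the far one on the rail, at about (460,158). The grey and turquoise balls are look-alikes outside the pan.

Run:
```python
from h import *
for c in('scene','top'):
    D=np.load(c+'0.npy');X=cloud(c,D).reshape(-1,3)[D.ravel()>0];C=lambda k:np.ascontiguousarray(k[:,:2],dtype=np.float32)
    def box(x0,x1,y0,y1,z0,z1): return X[(X[:,0]>x0)&(X[:,0]<x1)&(X[:,1]>y0)&(X[:,1]<y1)&(X[:,2]>z0)&(X[:,2]<z1)]
    print(c)
    k=box(540,610,-290,-225,207,220);print('spurtle',cv2.minEnclosingCircle(C(k)))
    for lo,hi in((220,275),(280,335)):
        k=box(470,570,lo,hi,212,225);print('handle',cv2.minEnclosingCircle(C(k)))
    k=box(440,530,330,440,152.5,158);print('fork',k.mean(0).round(1),cv2.minAreaRect(C(k)))
    k=box(480,660,-440,-200,77,83);print('block',cv2.minAreaRect(C(k)))
    k=box(500,740,-115,125,56,64);k=k[np.hypot(k[:,0]-620,k[:,1]-8)<110];print('rim',cv2.minEnclosingCircle(C(k)))
    for px,py in((647,45),(666,-3),(596,49),(631,-36),(580,-8)):
        k=box(px-25,px+25,py-22,py+22,34,45);print('pot',len(k),k[:,2].max().round(1),((k.min(0)+k.max(0))/2).round(1))
# zoom of fork in top
```

```text
scene
spurtle ((574.1715087890625, -258.1796569824219), 14.230883598327637)
handle ((532.9029541015625, 247.29600524902344), 13.339947700500488)
handle ((511.0260009765625, 306.45867919921875), 13.882715225219727)
fork [505.8 372.3 155.2] ((493.47637939453125, 380.0841979980469), (99.01608276367188, 72.95011901855469), 89.66482543945312)
block ((564.3861083984375, -319.68304443359375), (200.54710388183594, 79.95333099365234), 81.19761657714844)
rim ((618.0090942382812, 8.904985427856445), 108.04217529296875)
pot 131 41.8 [646.3  46.1  37.9]
pot 131 43.0 [ 6.656e+02 -5.000e-01  3.850e+01]
pot 103 41.6 [595.2  51.8  38. ]
pot 129 42.3 [629.7 -34.5  38.2]
pot 116 43.0 [578.5  -5.3  38.5]
top
spurtle ((574.321533203125, -259.27734375), 13.717144966125488)
handle ((532.4640502929688, 246.53799438476562), 12.858040809631348)
handle ((511.54150390625, 305.61083984375), 12.774127960205078)
fork [499.3 369.9 155.1] ((490.0247497558594, 378.81756591796875), (85.89753723144531, 93.69095611572266), 4.079268455505371)
block ((564.9879760742188, -321.1557312011719), (200.35975646972656, 77.08859252929688), 80.81375122070312)
rim ((618.2666625976562, 8.9634428024292), 108.59771728515625)
pot 86 44.8 [644.9  46.2  39.4]
pot 82 44.3 [664.8  -0.7  39.1]
pot 80 42.9 [592.9  50.   38.4]
pot 80 43.7 [628.8 -35.2  38.9]
pot 84 43.6 [576.8  -6.9  38.8]
```

>>> {"method": "carry_out", "body": {"plan": [[0.5,0.3,0.8,0,0,0.5,1],[0.8,0.5,0.4,0,0,1,1],[1,0.6,0,0,0,1,1],[1,0.6,0,0,0,1,1],[1,0.6,0,0,0,1,1],[1,0.6,0,0,0,1,1],[1,0.6,0,0,0,1,1],[1,0.6,0,0,0,1,1]]}}

```text
time: 2.3
position: [384.8, -390.1, 269.1]
tool_rot: [[0.611, 0.792, 0.0], [0.792, -0.611, -0.002], [-0.001, 0.001, -1.0]]
contact_force: [-0.8, -0.3, -1.1]
gripper_width: 1.0
```

>>> {"method": "carry_out", "body": {"plan": [[0.9,0.62,0,0,0,0.9,1],[0.9,0.62,0,0,0,0.9,1],[0.9,0.62,0,0,0,0.9,1],[0.9,0.62,0,0,0,0.9,1],[0.9,0.62,0,0,0,0.9,1],[0.9,0.62,0,0,0,0.9,1],[0.9,0.62,0,0,0,0.9,1],[0,0,0,0,0,0,1]]}}

```text
time: 3.1
position: [584.0, -250.7, 268.9]
tool_rot: [[0.125, 0.992, 0.002], [0.992, -0.125, -0.001], [-0.001, 0.002, -1.0]]
contact_force: [-0.5, -1.0, -0.5]
gripper_width: 1.003
```

>>> {"method": "carry_out", "body": {"plan": [[-0.32,-0.26,0,0,0,0,1],[0,0,-0.5,0,0,0,1],[0,0,0,0,0,0,1]]}}

```text
time: 3.4
position: [572.2, -260.1, 253.3]
tool_rot: [[0.126, 0.992, 0.001], [0.992, -0.126, -0.001], [-0.001, 0.001, -1.0]]
contact_force: [-0.4, -0.5, -0.6]
gripper_width: 1.001
```

>>> {"method": "carry_out", "body": {"plan": [[0.06,0.04,-0.8,0,0,0,1],[0,0,-0.9,0,0,0,1],[0,0,-0.9,0,0,0,1],[0,0,-0.15,0,0,0,1],[0,0,0,0,0,0,1]]}}

```text
time: 3.9
position: [570.6, -264.3, 173.4]
tool_rot: [[0.134, 0.991, 0.005], [0.991, -0.134, -0.005], [-0.004, 0.006, -1.0]]
contact_force: [-0.1, -0.4, 0.2]
gripper_width: 1.0
```

Run:
```python
from h import *
I,D=arm.read_camera('scene');save('s1',cv2.resize(I[180:340,90:290],(800,640))[:600]);print(arm.get_obs()['position'])
```

```text
[ 570.71003696 -264.34147636  173.735638  ]
```

View pics/s1.png

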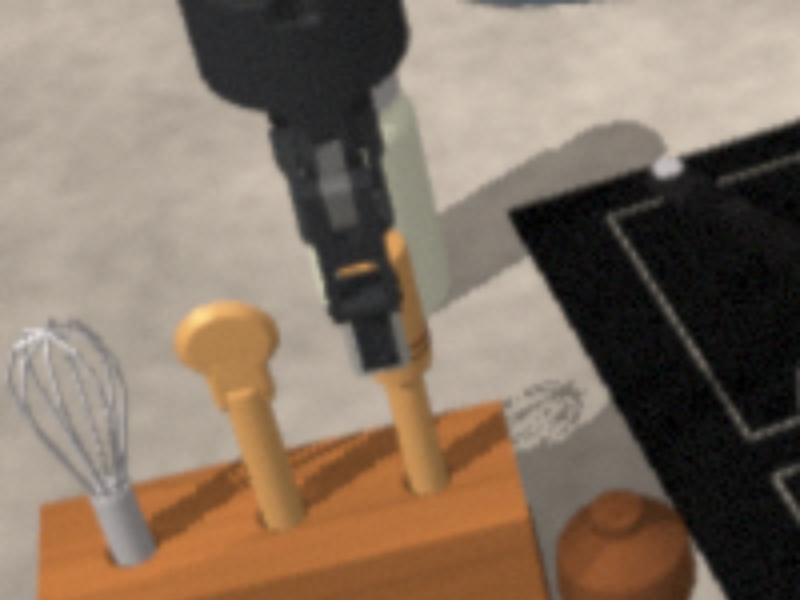

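Seen from the scene camera, the near finger is about 5 mm to the left of the handle, and the state reading agrees. I'll correct that before closing.

>>> {"method": "carry_out", "body": {"plan": [[0.1,0.18,0,0,0,0,1],[0,0,0,0,0,0,1]]}}

```text
time: 4.15
position: [574.5, -259.4, 176.6]
tool_rot: [[0.135, 0.991, 0.008], [0.991, -0.135, -0.006], [-0.005, 0.009, -1.0]]
contact_force: [-0.4, 0.1, -1.0]
gripper_width: 1.002
```

>>> {"method": "carry_out", "body": {"plan": [[0,0.02,-0.35,0.07,0.1,0,1],[0,0,0,0,0,0,1]]}}

```text
time: 4.35
position: [575.2, -258.8, 166.9]
tool_rot: [[0.134, 0.991, 0.002], [0.991, -0.134, -0.002], [-0.001, 0.002, -1.0]]
contact_force: [0.1, -0.7, 0.4]
gripper_width: 0.998
```

>>> {"method": "carry_out", "body": {"plan": [[0,0,0,0,0,0,-1],[0,0,0,0,0,0,-1],[0,0,0,0,0,0,-1],[0,0,0,0,0,0,-1],[0,0,0,0,0,0,-1],[0,0,0,0,0,0,-1],[0,0,0,0,0,0,-1]], "force": 60}}

```text
time: 5.05
position: [575.3, -258.9, 167.1]
tool_rot: [[0.134, 0.991, 0.002], [0.991, -0.134, -0.002], [-0.001, 0.002, -1.0]]
contact_force: [-1.0, -0.3, -0.0]
gripper_width: 0.313
```

>>> {"method": "carry_out", "body": {"plan": [[0,0,0.3,0,0,0,-1],[0,0,0.4,0,0,0,-1],[0,0,0.4,0,0,0,-1],[0,0,0,0,0,0,-1]]}}

```text
time: 5.45
position: [575.5, -258.9, 203.5]
tool_rot: [[0.134, 0.991, 0.003], [0.991, -0.134, -0.002], [-0.002, 0.003, -1.0]]
contact_force: [0.5, 0.1, -1.3]
gripper_width: 0.316
```

>>> {"method": "carry_out", "body": {"plan": [[0,0,0.4,0,0,0,-1],[0,0,0.4,0,0,0,-1],[0,0,0.6,0,0,0,-1],[0,0,0.6,0,0,0,-1],[0,0,0,0,0,0,-1]]}}

```text
time: 5.95
position: [575.4, -258.9, 269.2]
tool_rot: [[0.134, 0.991, 0.004], [0.991, -0.134, -0.003], [-0.002, 0.004, -1.0]]
contact_force: [-0.2, 1.2, -0.5]
gripper_width: 0.316
```

Run:
```python
from h import *
I,D=arm.read_camera('scene');save('s2',cv2.resize(I[120:360,70:390],(800,600)));print(arm.get_obs()['position'])
for r in arm.cut_out('scene','spurtle')[:2]:
    q=cloud('scene',D)[r['region']&(D>0)];print(r['p'],r['rect'],q.min(0),q.max(0))
```

```text
[ 574.96263346 -258.69423083  267.64395604]
0.67 [165.7, 202.7, 30.1, 87.4] [ 572.4057865  -272.52084936  113.08642681] [ 592.06516189 -244.92632228  287.4051697 ]
```

View pics/s2.png

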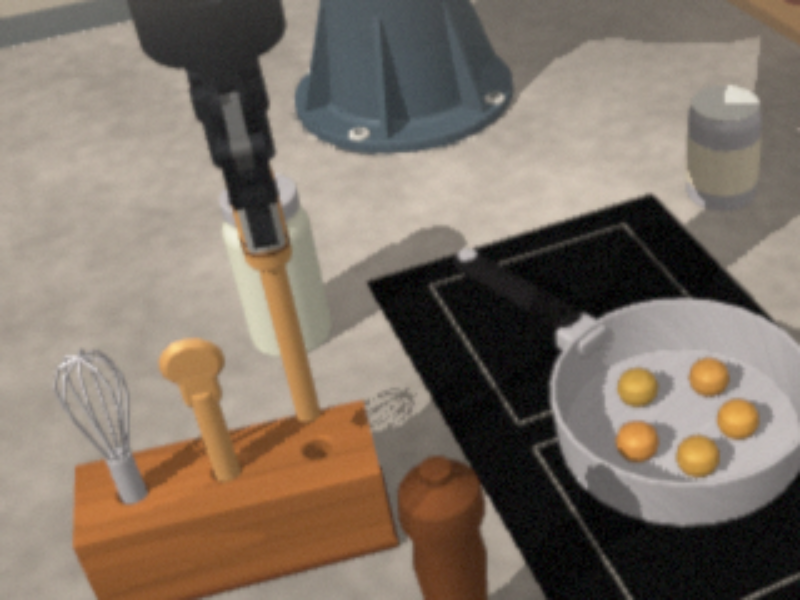

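The spurtle is held upright and clear of its hole, with its foot at about z 113. The spoon and whisk are unchanged.

>>> {"method": "carry_out", "body": {"plan": [[0.17,1,0,0.03,0.05,0,-1],[0.17,1,0,0,0,0,-1],[0.17,1,0,0,0,0,-1],[0.17,1,0,0,0,0,-1],[0.17,1,0,0,0,0,-1],[0.17,1,0,0,0,0,-1],[0.17,1,0,0,0,0,-1],[0.17,0.8,0,0,0,0,-1]]}}

```text
time: 6.85
position: [611.8, -18.0, 256.2]
tool_rot: [[0.139, 0.99, -0.018], [0.99, -0.139, 0.005], [0.002, -0.018, -1.0]]
contact_force: [-0.1, -0.9, -1.1]
gripper_width: 0.314
```

>>> {"method": "carry_out", "body": {"plan": [[0.2,0.5,0,-0.06,-0.22,0,-1],[0.13,0.43,0,0,0,0,-1],[0,0,0,0,0,0,-1]]}}

```text
time: 7.15
position: [621.6, 13.7, 253.6]
tool_rot: [[0.137, 0.991, -0.002], [0.991, -0.137, 0.0], [-0.0, -0.002, -1.0]]
contact_force: [-0.2, 0.3, -0.9]
gripper_width: 0.312
```

>>> {"method": "carry_out", "body": {"plan": [[0,-0.1,-0.4,0,0,0,-1],[0,0,-0.5,0,0,0,-1],[0,0,-0.5,0,0,0,-1],[0,0,-0.5,0,0,0,-1],[0,0,-0.4,0,0,0,-1],[0,0,0,0,0,0,-1]]}}

```text
time: 7.75
position: [620.0, 4.0, 177.6]
tool_rot: [[0.142, 0.99, -0.005], [0.99, -0.142, -0.001], [-0.002, -0.005, -1.0]]
contact_force: [0.6, -1.2, -0.3]
gripper_width: 0.315
```

>>> {"method": "carry_out", "body": {"plan": [[0.1,0.2,-0.1,0,-0.05,0,-1],[0.2,0.32,0,0,0,0,-1],[0.2,0.32,0,0,0,0,-1],[0.2,0.32,0,0,0,0,-1],[0.1,0.16,0,0,0,0,-1],[0,0,0,0,0,0,-1]]}}

```text
time: 8.35
position: [647.3, 47.2, 176.3]
tool_rot: [[0.142, 0.99, 0.002], [0.99, -0.142, -0.001], [-0.001, 0.003, -1.0]]
contact_force: [0.7, 0.4, -1.5]
gripper_width: 0.316
```

```bash
cat >> h.py <<'E'
def pots(show=None):
    I,D=arm.read_camera('scene');X=cloud('scene',D)
    h=cv2.cvtColor(I,cv2.COLOR_RGB2HSV)
    m=((h[...,0]>8)&(h[...,0]<30)&(h[...,1]>140)&(np.hypot(X[...,0]-619,X[...,1]-9)<98)&(X[...,2]<50)&(X[...,2]>14)).astype(np.uint8)
    n,_,st,_=cv2.connectedComponentsWithStats(m)
    for i in range(1,n):
        if st[i,4]<40: continue
        q=X[_==i];print('pot',st[i,4],q.max(0)[2].round(),((q[q[:,2]>30].min(0)+q[q[:,2]>30].max(0))/2).round(1)[:2])
    o=arm.get_obs();print(o['position'].round(1),o['time'])
    if show: save(show,cv2.resize(I[160:340,220:460],(800,600)))
E
python3 -c "
from h import *
pots()"
```

```text
Traceback (most recent call last):
  File "h.py", line 18, in pots
    q=X[_==i];print('pot',st[i,4],q.max(0)[2].round(),((q[q[:,2]>30].min(0)+q[q[:,2]>30].max(0))/2).round(1)[:2])
      ~^^^^^^
IndexError: boolean index did not match indexed array along axis 0; size of axis is 480 but size of corresponding boolean axis is 6
```

>>> {"method": "carry_out", "body": {"plan": [[-0.3,-0.45,0,0,0,0,-1],[-0.3,-0.45,0,0,0,0,-1],[-0.2,-0.25,0,0,0,0,-1],[0,0,0,0,0,0,-1]]}}

```text
time: 8.8
position: [620.2, 8.4, 176.4]
tool_rot: [[0.143, 0.99, 0.002], [0.99, -0.143, -0.002], [-0.001, 0.002, -1.0]]
contact_force: [0.0, -0.5, -0.7]
gripper_width: 0.319
```

```bash
sed -i 's/n,_,st,_=/n,L,st,cc=/; s/X\[_==i\]/X[L==i]/' h.py
python3 -c "
from h import *
pots('s3')"
```

```text
pot 160 42.0 [596.7  48.2]
pot 162 42.0 [580.4  -7.5]
pot 40 49.0 [624.7   4.5]
pot 182 42.0 [663.   66.1]
pot 192 43.0 [633.5 -35. ]
pot 195 43.0 [666.6  -2.3]
[620.6   8.8 176.4] 8.85
```

View pics/s3.png

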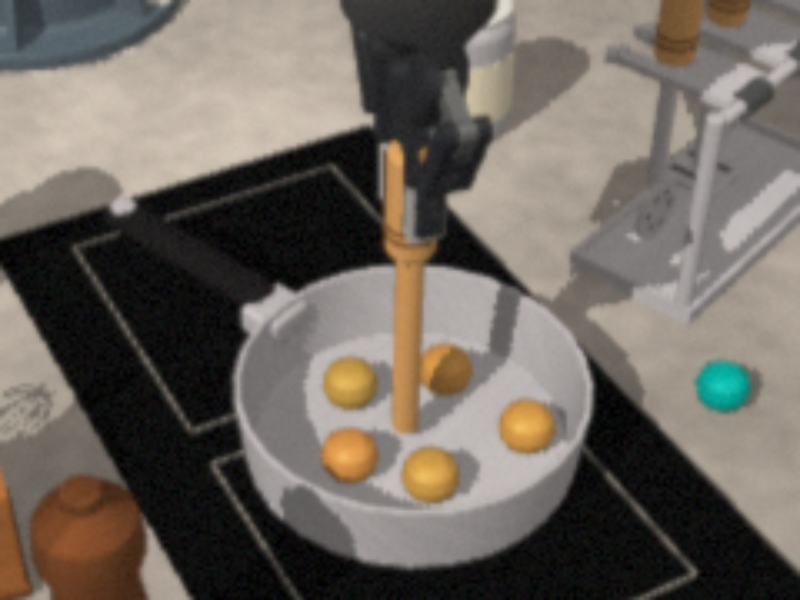

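>>> {"method": "carry_out", "body": {"plan": [[0.27,-0.06,0,0,0,0,-1],[0.36,-0.08,0,0,0,0,-1],[0.36,-0.08,0,0,0,0,-1],[0.36,-0.08,0,0,0,0,-1],[0,0,0,0,0,0,-1],[-0.65,0.15,0,0,0,0,-1],[-0.65,0.15,0,0,0,0,-1],[0,0,0,0,0,0,-1]]}}

```text
time: 9.65
position: [625.4, 9.3, 176.0]
tool_rot: [[0.142, 0.99, 0.003], [0.99, -0.142, -0.001], [-0.001, 0.004, -1.0]]
contact_force: [-0.1, -0.6, -0.6]
gripper_width: 0.31
```

>>> {"method": "carry_out", "body": {"plan": [[-0.17,0.24,0,0,0,0,-1],[-0.23,0.32,0,0,0,0,-1],[-0.23,0.32,0,0,0,0,-1],[-0.23,0.32,0,0,0,0,-1],[0,0,0,0,0,0,-1],[0.4,-0.58,0,0,0,0,-1],[0.4,-0.58,0,0,0,0,-1],[0,0,0,0,0,0,-1]]}}

```text
time: 10.45
position: [624.3, 12.9, 176.7]
tool_rot: [[0.139, 0.99, 0.006], [0.99, -0.139, -0.001], [-0.0, 0.006, -1.0]]
contact_force: [-0.2, 0.3, -0.4]
gripper_width: 0.312
```

>>> {"method": "carry_out", "body": {"plan": [[0.05,-0.3,0,0,0.07,0,-1],[0.06,-0.38,0,0,0,0,-1],[0.06,-0.38,0,0,0,0,-1],[0.06,-0.38,0,0,0,0,-1],[0,0,0,0,0,0,-1],[-0.12,0.7,0,0,0,0,-1],[-0.12,0.7,0,0,0,0,-1],[0,0,0,0,0,0,-1]]}}

```text
time: 11.25
position: [624.2, 6.7, 176.3]
tool_rot: [[0.143, 0.99, -0.001], [0.99, -0.143, -0.001], [-0.001, -0.001, -1.0]]
contact_force: [0.3, -0.9, -0.7]
gripper_width: 0.314
```

```bash
python3 -c "
from h import *
pots()"
```

```text
pot 155 43.0 [585.2  64.8]
pot 165 42.0 [582.   -7.3]
pot 41 50.0 [629.6   4.1]
pot 183 42.0 [662.4  65.6]
pot 113 42.0 [637.  -59.6]
pot 83 42.0 [690.2  -6.6]
[624.5   5.7 176.4] 11.3
```

>>> {"method": "carry_out", "body": {"plan": [[-0.3,-0.09,0,0,0,0,-1],[-0.35,-0.11,0,0,0,0,-1],[-0.35,-0.11,0,0,0,0,-1],[-0.35,-0.11,0,0,0,0,-1],[0,0,0,0,0,0,-1],[0.6,0.2,0,0,0,0,-1],[0.6,0.2,0,0,0,0,-1],[0,0,0,0,0,0,-1]]}}

```text
time: 12.1
position: [616.2, -0.1, 177.1]
tool_rot: [[0.147, 0.989, -0.0], [0.989, -0.147, -0.002], [-0.002, 0.0, -1.0]]
contact_force: [-0.6, 0.4, -1.2]
gripper_width: 0.311
```

```bash
python3 -c "
from h import *
pots()"
```

```text
pot 158 42.0 [585.1  64.7]
pot 160 43.0 [557.8 -11.3]
pot 41 48.0 [622.2  -3.8]
pot 183 42.0 [662.5  66. ]
pot 114 42.0 [637.  -60.7]
pot 81 42.0 [689.4  -7.4]
[ 6.153e+02 -4.000e-01  1.769e+02] 12.15
```

>>> {"method": "carry_out", "body": {"plan": [[-0.14,0.3,0,0,0,0,-1],[-0.19,0.42,0,0,0,0,-1],[-0.19,0.42,0,0,0,0,-1],[-0.19,0.41,0,0,0,0,-1],[0,0,0,0,0,0,-1],[0.35,-0.75,0,0,0,0,-1],[0.35,-0.75,0,0,0,0,-1],[0,0,0,0,0,0,-1]]}}

```text
time: 12.95
position: [610.4, 5.4, 177.4]
tool_rot: [[0.144, 0.99, -0.002], [0.99, -0.144, -0.003], [-0.003, -0.002, -1.0]]
contact_force: [-1.1, -0.1, -0.8]
gripper_width: 0.315
```

```bash
python3 -c "
from h import *
pots('s4')"
```

```text
pot 158 42.0 [581.8  70. ]
pot 158 43.0 [558.3 -10.5]
pot 182 42.0 [661.3  66.3]
pot 115 43.0 [636.1 -60.4]
pot 82 42.0 [689.5  -7. ]
[609.8   6.5 177.3] 13.0
```

View pics/s4.png

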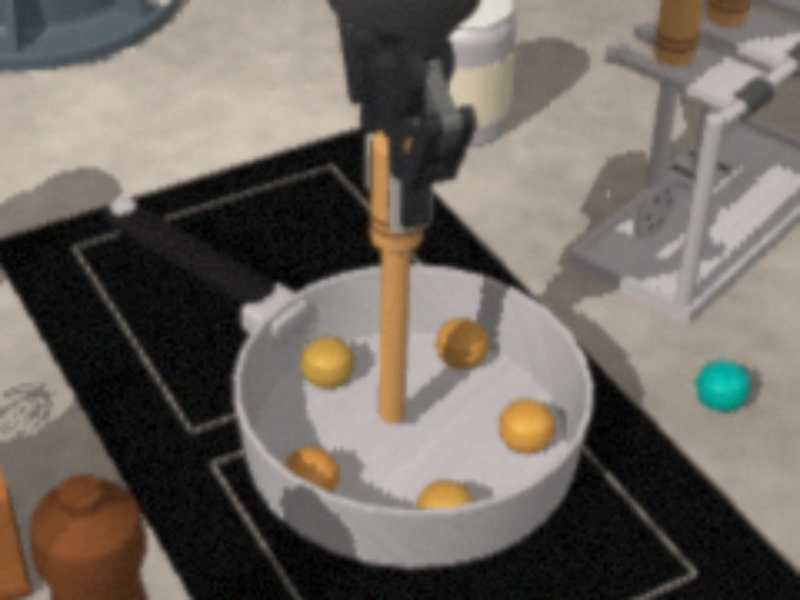

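All five potatoes have shifted 23 mm or more and are still in the pan; the shaft at crop pixel (392,415) stands clear of them. Next I lift out and go to the rail, passing on the robot side of it.

>>> {"method": "carry_out", "body": {"plan": [[0,0,0.6,0,0,0,-1],[0,0,0.8,0,0,0,-1],[0,0,0.8,0,0,0,-1],[0,0,0.6,0,0,0,-1],[-0.6,0.5,0,0,0,0,-1],[-1,0.85,0,0,0,0,-1],[-1,0.85,0,0,0,0,-1],[-1,0.85,0,0,0,0,-1]]}}

```text
time: 13.8
position: [496.6, 103.5, 263.2]
tool_rot: [[0.145, 0.989, -0.005], [0.989, -0.145, -0.001], [-0.002, -0.004, -1.0]]
contact_force: [0.2, -0.1, -0.7]
gripper_width: 0.313
```

>>> {"method": "carry_out", "body": {"plan": [[-0.9,0.8,0,0,-0.05,0,-1],[-0.9,0.8,0,0,0,0,-1],[-0.1,1,0,0,0,0,-1],[-0.1,1,0,0,0,0,-1],[-0.1,1,0,0,0,0,-1],[-0.1,1,0,0,0,0,-1],[-0.1,1,0,0,0,0,-1],[0,0.4,0,0,0,0,-1]]}}

```text
time: 14.6
position: [414.2, 326.1, 264.4]
tool_rot: [[0.139, 0.99, 0.0], [0.99, -0.139, 0.001], [0.001, 0.0, -1.0]]
contact_force: [0.9, -0.2, -1.8]
gripper_width: 0.315
```

>>> {"method": "carry_out", "body": {"plan": [[0.15,0.4,-0.4,0,0,0,-1],[0,0,-0.7,0,0,0,-1],[0,0,-0.7,0,0,0,-1],[0,0,-0.6,0,0,0,-1],[0,0,0,0,0,0,-1]]}}

```text
time: 15.1
position: [416.3, 340.1, 190.5]
tool_rot: [[0.134, 0.991, 0.001], [0.991, -0.134, 0.001], [0.001, 0.001, -1.0]]
contact_force: [-0.1, -0.1, -0.9]
gripper_width: 0.316
```

```bash
cat > look.py <<'E'
from h import *
import sys
for c,(r0,c0) in (('scene',(120,370)),('top',(215,110))):
    I,D=arm.read_camera(c);X=cloud(c,D);o=arm.get_obs()
    save(sys.argv[1]+c,I); save(sys.argv[1]+c+'z',cv2.resize(I[r0:r0+120,c0:c0+160],(800,600)))
    F=X.reshape(-1,3)
    for nm,lo,hi in(('skim',220,275),('mash',280,335)):
        k=F[(F[:,0]>470)&(F[:,0]<570)&(F[:,1]>lo)&(F[:,1]<hi)&(F[:,2]>212)&(F[:,2]<225)]
        if len(k)>20: print(c,nm,cv2.minEnclosingCircle(np.ascontiguousarray(k[:,:2],dtype=np.float32)))
    for t in('spurtle','spurtle_shoulder','fork_free'):
        print(c,t,[(round(r['p'],2),np.round(r['centre'],1)) for r in arm.tip_of(c,t)[:3]])
    p=o['position']
    for z0,z1 in((p[2]-150,p[2]-115),(p[2]-70,p[2]-30)):
        k=F[(np.hypot(F[:,0]-p[0],F[:,1]-p[1])<20)&(F[:,2]>z0)&(F[:,2]<z1)]
        if len(k): print('shaft',len(k),k.min(0).round(1),k.max(0).round(1),np.median(k,0).round(1))
    k=X[(X[...,0]>440)&(X[...,0]<560)&(X[...,1]>335)&(X[...,1]<440)&(X[...,2]>152)&(X[...,2]<163)];np.save(c+'fork.npy',k)
print(o['position'].round(1),o['time'],o['tool_rot'][:,2])
E
python3 look.py l1
```

```text
scene skim ((532.5313110351562, 248.8837127685547), 14.182600975036621)
scene mash ((510.1929931640625, 305.7041015625), 15.081669807434082)
scene spurtle []
scene spurtle_shoulder [(0.52, array([420.6, 138.5])), (0.4, array([490.3, 285.3]))]
scene fork_free [(0.85, array([448.9, 150.5]))]
shaft 8 [415.1 332.1  42.4] [422.5 337.4  63.5] [418.6 334.4  44.5]
shaft 47 [409.8 332.  135.4] [426.1 347.2 161.6] [420.7 336.2 153.9]
top skim ((532.9202880859375, 247.16888427734375), 13.06419849395752)
top mash ((510.9980163574219, 304.8855285644531), 12.52538013458252)
top spurtle [(0.47, array([191.1, 313. ])), (0.45, array([407.5, 340.4]))]
top spurtle_shoulder [(0.63, array([169.5, 310.7]))]
top fork_free [(0.87, array([168.2, 287.1]))]
shaft 24 [411.7 330.9  44. ] [426.6 341.3  77.2] [417.9 334.6  59.7]
shaft 24 [411.5 332.5 123.8] [425.9 339.2 155. ] [417.6 333.5 138.7]
[418.  341.2 193.6] 15.35 [ 0.00580857  0.00452632 -0.99997289]
```

View pics/l1scenez.png

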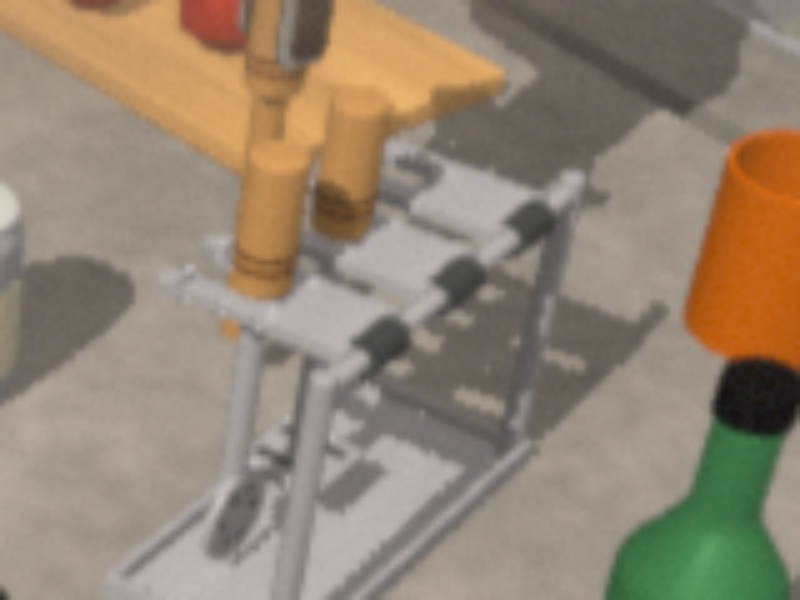

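Run:
```python
from h import *
def ray(c,uv,z):
    a=world(c,uv[0],uv[1],1.);b=world(c,uv[0],uv[1],1000.);return (a+(b-a)*(z-a[2])/(b[2]-a[2])).round(1)
print(ray('scene',(448.9,150.5),155),ray('top',(168.2,287.1),155))
s=np.array([490.,364.2]);ex=np.array([.94,.341]);ey=np.array([-.341,.94])
k=np.vstack([np.load('scenefork.npy'),np.load('topfork.npy')])
r=(k[:,:2]-s);a=r@ex;b=r@ey;z=k[:,2]
print('n',len(k))
for lo in range(-40,40,8):
    m=(a>=lo)&(a<lo+8)&(abs(b)<34)
    if m.any(): print(lo,np.sort(b[m]).round().astype(int).tolist()[::max(1,m.sum()//25)],z[m].max().round())
```

```text
[472.5 370.3 155. ] [478.8 362.3 155. ]
n 935
-40 [-18, -18, -17, -17, -16, -16] 162.0
-32 [-21, -20, -19, -18, -18, -17, -16, -16, -14, -14, -13, -13, -12, 23] 159.0
-24 [-23, -21, -21, -21, -20, -19, -18, -17, -15, -15, -14, -12, 11, 11, 12, 13, 15, 17, 18, 21, 22, 24] 160.0
-16 [-23, -21, -21, -19, -18, -17, -17, -17, -16, -15, -14, -12, -11, -10, 9, 10, 10, 12, 12, 13, 15, 17, 18, 19, 19, 20, 20, 23] 159.0
-8 [-23, -22, -22, -21, -20, -20, -20, -19, -18, -18, -18, -17, -17, -15, -15, -15, -15, -15, -14, -13, -13, -13, -13, -13, -12, -12, -11, -11, -7, -7, 11, 11, 12, 13, 14, 14, 16, 17, 19, 19, 22, 23, 24, 25] 161.0
0 [-22, -22, -22, -21, -20, -20, -19, -19, -19, -18, -18, -17, -17, -17, -17, -17, -17, -16, -16, -16, -15, -13, -13, -11, -11, -11, -11, -7, -5, -4, -2, 5, 8, 11, 12, 12, 13, 17, 18, 19, 22, 22, 22] 158.0
8 [-23, -23, -21, -21, -20, -19, -19, -17, -16, -16, -15, -13, -13, -12, -11, -11, -10, -8, -7, -6, -6, -3, -2, -1, 2, 3, 4, 5, 7, 7, 9, 10, 14, 16, 18, 23] 159.0
16 [-23, -21, -20, -19, -18, -16, -15, -14, -12, -11, -9, -7, -7, -6, -4, -2, -1, 1, 3, 4, 5, 7, 9, 10, 11, 13, 14, 16, 18, 21, 24] 160.0
24 [-23, -21, -20, -19, -18, -17, -15, -14, -13, -11, -8, -7, -6, -4, -3, -1, 0, 2, 3, 5, 6, 7, 9, 11, 12, 13, 15, 16, 17, 20, 22, 24] 161.0
32 [-23, -21, -20, -17, -15, -15, -13, -10, -8, -7, -6, -4, -2, 1, 1, 5, 7, 8, 10, 11, 14, 15, 17, 19, 21] 163.0
```

View pics/l1topz.png

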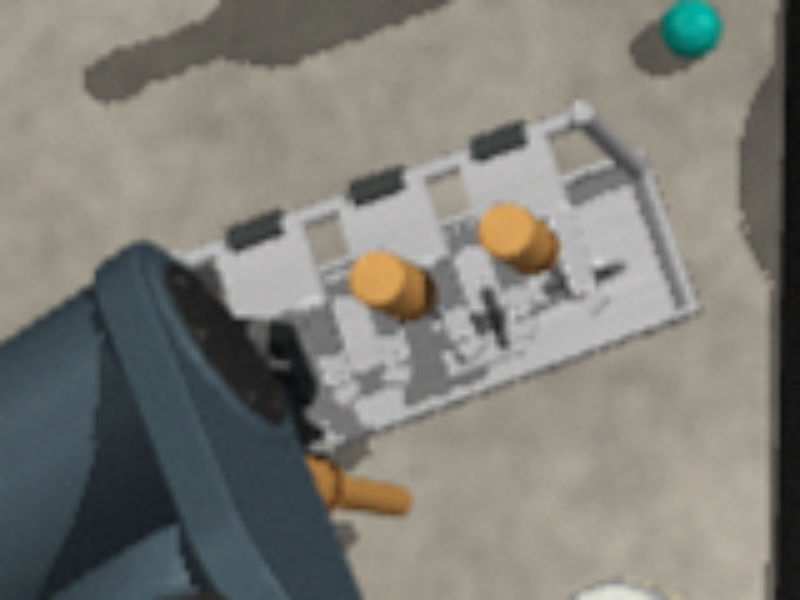

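>>> {"method": "carry_out", "body": {"plan": [[0.02,-0.05,-0.25,0.05,0.07,0,-1],[0.4,0.145,0,0,0,0,-1],[0.4,0.145,0,0,0,0,-1],[0,0,0,0,0,0,-1]]}}

```text
time: 15.9
position: [443.5, 348.4, 185.0]
tool_rot: [[0.135, 0.991, -0.001], [0.991, -0.135, 0.009], [0.009, -0.002, -1.0]]
contact_force: [-0.5, -0.6, -0.8]
gripper_width: 0.316
```

>>> {"method": "carry_out", "body": {"plan": [[0.3,0.1,0,-0.1,0,0,-1],[0.3,0.105,0,0,0,0,-1],[0,0,0,0,0,0,-1]]}}

```text
time: 16.2
position: [462.8, 354.8, 184.6]
tool_rot: [[0.135, 0.991, -0.001], [0.991, -0.135, 0.0], [0.0, -0.001, -1.0]]
contact_force: [0.0, -0.1, -1.1]
gripper_width: 0.315
```

>>> {"method": "carry_out", "body": {"plan": [[0.3,0.11,0,0,0,0,-1],[0.3,0.11,0,0,0,0,-1],[0.2,0.07,0,0,0,0,-1],[0,0,0,0,0,0,-1]]}}

```text
time: 16.6
position: [488.1, 364.4, 184.3]
tool_rot: [[0.135, 0.991, -0.003], [0.991, -0.135, 0.0], [-0.0, -0.003, -1.0]]
contact_force: [-4.1, 0.7, 0.2]
gripper_width: 0.312
```

```bash
python3 look.py l2
```

```text
scene skim ((532.6288452148438, 248.04759216308594), 14.142020225524902)
scene mash ((512.197998046875, 306.90142822265625), 14.294119834899902)
scene spurtle [(0.69, array([311.9, 306.6])), (0.61, array([440.7, 199.4]))]
scene spurtle_shoulder [(0.66, array([449.3, 152.4]))]
scene fork_free [(0.61, array([376.3, 293.5]))]
shaft 35 [479.4 355.3  35.2] [496.9 371.5  52.9] [493.4 360.7  42.5]
shaft 38 [469.2 345.4 132.5] [502.4 380.1 154.3] [493.8 360.6 151.4]
top skim ((532.2177734375, 247.24107360839844), 12.91710090637207)
top mash ((511.3640441894531, 305.20587158203125), 13.05158805847168)
top spurtle [(0.67, array([183.1, 290.3])), (0.51, array([190.6, 277.4]))]
top spurtle_shoulder [(0.7, array([441.4, 261.2])), (0.52, array([166.7, 281.7]))]
top fork_free [(0.8, array([166.4, 282.6]))]
shaft 22 [480.7 354.3  35.1] [494.5 363.4  68.2] [486.1 356.7  51.6]
shaft 27 [480.5 344.9 117.8] [505.7 364.9 154.4] [491.  355.7 150.9]
[487.8 364.1 184.6] 16.85 [-1.93143642e-03  1.76082629e-04 -9.99998119e-01]
```

View pics/l2scenez.png

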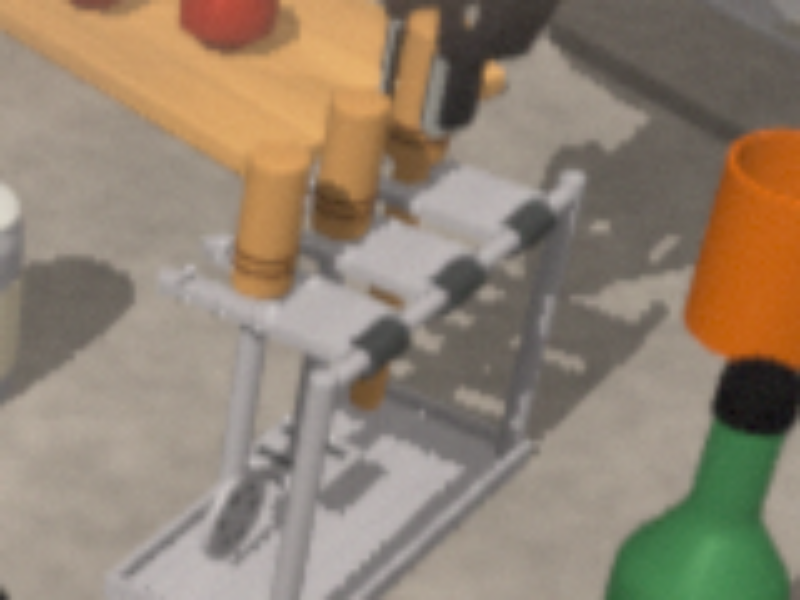

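The shaft is in the free fork's notch (the spurtle's handle is behind the masher at crop pixel (415,150)), and the −4 N shows it touching the V. I'll ease off 1 mm and set it down.

>>> {"method": "carry_out", "body": {"plan": [[-0.03,-0.01,-0.15,0,0,0,-1],[0,0,-0.1,0,0,0,-1],[0,0,0,0,0,0,-1]]}}

```text
time: 17.3
position: [487.3, 363.3, 176.7]
tool_rot: [[0.134, 0.991, -0.001], [0.991, -0.134, -0.0], [-0.0, -0.001, -1.0]]
contact_force: [0.6, 0.4, -1.5]
gripper_width: 0.315
```

>>> {"method": "carry_out", "body": {"plan": [[0,0,-0.05,0,0,0,-1],[0,0,0,0,0,0,-1]]}}

```text
time: 17.5
position: [487.3, 363.3, 175.2]
tool_rot: [[0.134, 0.991, -0.001], [0.991, -0.134, -0.0], [-0.0, -0.001, -1.0]]
contact_force: [-1.1, 0.0, -0.9]
gripper_width: 0.314
```

>>> {"method": "carry_out", "body": {"plan": [[0,0,-0.04,0,0,0,-1],[0,0,-0.04,0,0,0,-1],[0,0,0,0,0,0,-1]]}}

```text
time: 17.8
position: [487.4, 363.5, 175.4]
tool_rot: [[0.134, 0.991, 0.0], [0.991, -0.134, 0.0], [0.0, 0.0, -1.0]]
contact_force: [-1.3, 0.1, -1.7]
gripper_width: 0.31
```

>>> {"method": "carry_out", "body": {"plan": [[0,0,-0.1,0,0,0,-1],[0,0,0,0,0,0,-1]]}}

```text
time: 18.0
position: [487.6, 364.1, 175.4]
tool_rot: [[0.134, 0.991, 0.002], [0.991, -0.134, 0.002], [0.002, 0.002, -1.0]]
contact_force: [-2.8, -0.1, -1.8]
gripper_width: 0.312
```

>>> {"method": "carry_out", "body": {"plan": [[0,0,0,0,0,0,-0.1],[0,0,0,0,0,0,0.1],[0,0,0,0,0,0,0.1],[0,0,0,0,0,0,0.1]]}}

```text
time: 18.4
position: [488.2, 364.0, 175.0]
tool_rot: [[0.134, 0.991, 0.003], [0.991, -0.134, 0.002], [0.003, 0.003, -1.0]]
contact_force: [0.0, -0.4, 0.1]
gripper_width: 0.553
```

```bash
python3 look.py l3
```

```text
scene skim ((533.2329711914062, 249.62391662597656), 13.904115676879883)
scene mash ((511.885986328125, 304.47711181640625), 13.707921981811523)
scene spurtle [(0.91, array([438.1, 204.3]))]
scene spurtle_shoulder [(0.62, array([449.1, 157.4]))]
scene fork_free [(0.55, array([447.8, 152.3]))]
shaft 60 [484.3 354.4  25.4] [498.  371.8  56.5] [493.7 360.2  36.8]
shaft 16 [487.  355.4 130.7] [497.5 370.2 141.5] [493.1 360.1 137.7]
top skim ((532.4542846679688, 247.4053955078125), 12.884383201599121)
top mash ((511.9051513671875, 305.1430969238281), 13.252713203430176)
top spurtle [(0.64, array([186.4, 288.5]))]
top spurtle_shoulder [(0.47, array([167.6, 281.9])), (0.32, array([325.2, 266.8]))]
top fork_free [(0.71, array([463.9, 262.9])), (0.61, array([168. , 284.1])), (0.55, array([206.8, 274. ]))]
shaft 21 [481.2 353.5  27.3] [495.1 362.4  59.2] [486.7 356.6  43. ]
shaft 5 [481.2 356.1 110.8] [485.5 362.3 139.3] [481.7 359.  131. ]
[488.1 364.1 175.2] 18.65 [ 0.00330066  0.00219383 -0.99999215]
```

View pics/l3scenez.png

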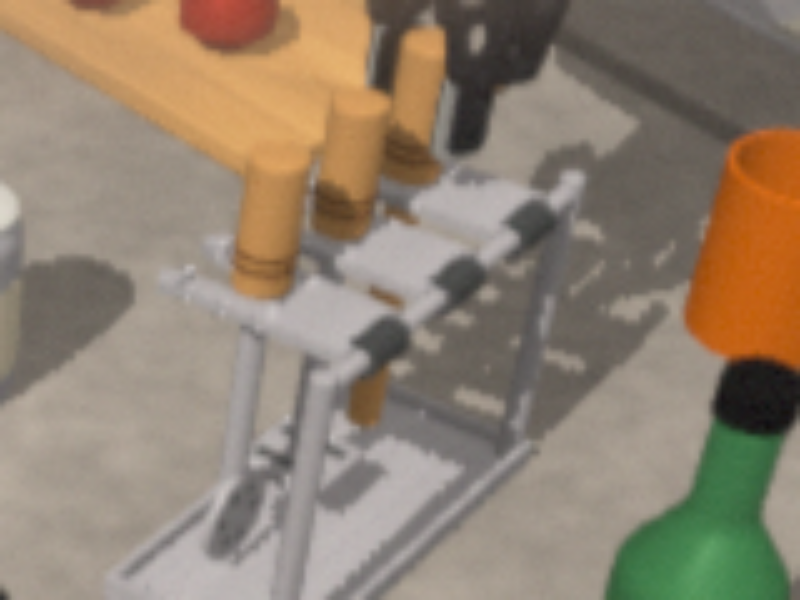

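It hangs in the fork, upright and in line with the other two handles, and the fingers are clear of it. I'll withdraw straight up.

>>> {"method": "carry_out", "body": {"plan": [[0,0,0.3,0,0,0,0.1],[0,0,0.4,0,0,0,0.1],[0,0,0.4,0,0,0,0.1],[0,0,0.5,0,0,0,0.1],[0,0,0.6,0,0,0,0.1],[0,0,0.6,0,0,0,0.1],[0,0,0.6,0,0,0,0.1],[-0.5,-0.3,0.3,0,0,0,0.1]]}}

```text
time: 19.6
position: [473.6, 355.3, 297.1]
tool_rot: [[0.134, 0.991, 0.007], [0.991, -0.134, 0.004], [0.005, 0.006, -1.0]]
contact_force: [-0.5, -0.1, 0.9]
gripper_width: 0.546
```

>>> {"method": "carry_out", "body": {"plan": [[-1,-0.6,0,0,0,0,0.1],[-1,-0.8,0,0,0,0,0.1],[-0.5,-1,0,0,0,0,0.1],[0,-1,0,0,0,0,0.1],[0,-1,0,0,0,0,0.1],[0,-1,0,0,0,0,0.1],[0,-1,0,0,0,0,0.1],[0,0,0,0,0,0,0.1]]}}

```text
time: 20.4
position: [394.2, 157.2, 308.7]
tool_rot: [[0.131, 0.991, 0.021], [0.991, -0.131, 0.011], [0.013, 0.019, -1.0]]
contact_force: [0.6, 1.0, 0.3]
gripper_width: 0.551
```

Run:
```python
from h import *
pots('f_pan')
for c in('scene','top'):
    I,D=arm.read_camera(c);save('f'+c,I);F=cloud(c,D).reshape(-1,3)
    for nm,x,y in(('skim',532.5,247.5),('mash',511.5,305.5),('spurtle',490,364.4)):
        k=F[(np.hypot(F[:,0]-x,F[:,1]-y)<26)&(F[:,2]>212)&(F[:,2]<228)]
        if len(k)>10: print(c,nm,len(k),k[:,2].max().round(1),cv2.minEnclosingCircle(np.ascontiguousarray(k[:,:2],dtype=np.float32)))
a=cv2.imread('pics/fscene.png')
cv2.imwrite('pics/f.png',cv2.resize(a[120:400,80:520],(800,509)))
```

```text
pot 160 42.0 [582.3  70.6]
pot 162 43.0 [558.6 -11.1]
pot 182 42.0 [662.4  66.9]
pot 115 42.0 [636.4 -60.3]
pot 83 43.0 [689.9  -6.6]
[394.4 158.3 308.8] 20.45
scene skim 86 219.0 ((532.468505859375, 248.62060546875), 13.836591720581055)
scene mash 78 218.8 ((511.25531005859375, 306.381103515625), 13.464372634887695)
scene spurtle 102 222.8 ((487.7090148925781, 363.8291931152344), 15.933563232421875)
top skim 96 222.6 ((532.530029296875, 247.66741943359375), 12.849739074707031)
top mash 98 222.4 ((511.0071716308594, 305.21063232421875), 12.87409496307373)
top spurtle 125 224.6 ((488.3193359375, 362.2812805175781), 14.05282211303711)
```

View pics/f.png

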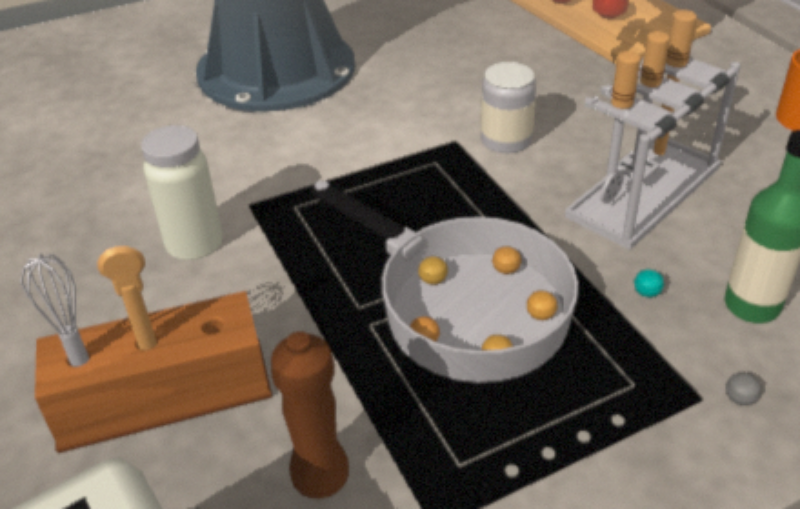

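```bash
python3 -c "
from rig import arm
print(arm.job_done())"
```

```text
the job is handed in; nothing more can be done
None
```

I drew the spurtle straight up out of its hole, stirred the potatoes, hung it in the free fork and handed the job in at about 20.6 s of robot time.

- **Potatoes:** I pushed each one outward with the shaft. The last camera check shows each shifted by about 23–27 mm, against the 17 mm asked, with all five in the pan. The fingers stayed well above them.
- **Spurtle:** It hangs upright in the fork. Its top measures 2–4 mm above the masher's, where 3 mm is expected for a handle seated on the plate. Its axis is about 2 mm from the seat I estimated, toward the open end but well behind the lips.
- **Everything else:** In the last picture the spoon and whisk look unmoved, and so do the jar, mill, can, oil bottle and look-alikes. The measured positions of the skimmer and masher handles are unchanged. The gripper is empty and clear of everything.

One check was inconclusive: the wrist force showed no clear upward contact while setting the spurtle down. I judged it seated because the tool would not go lower, and the heights measured after release agree.

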